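# Peel the top seed-counting tray off a stuck stack and show it over the sorting board

### The job

The top tray of the nested stack is snapped fast to the trays below. Pinch its upright corner tab gently (with a grip of no more than 40 N, or the plastic cracks), tip that corner up while the opposite corner is still seated so the tray peels off and the lower trays stay where they are, then carry it over the wood-framed sorting board. Finish while still holding it there by the tab: centred over the board, level, still, with its underside 10 to 25 cm above the bench; do not let go, and leave the cup, magnifier and scoop alone.

Things in the scene. Friction and masses are not known exactly. Their poses are not given: they have to be found in the camera images.
- tray: Top tray, plain grey plastic, about 100 g: shallow open tub 132 x 92 mm with a flat rim 160 mm along its x, 120 mm along y, 4 mm thick, rim underside 16 mm above the origin. Origin: centre of the tub's underside; z up. It sits rim on rim on the stack; the tub hangs in the stack's hollow with 7 mm clearance all round. A grip tab stands up at its +x +y corner.
- tray_tab (a point): Grip point in the tab, at x 64, y 46, z 53 mm in the tray's frame (axes as the tray's). Tab: upright fin 9 mm thick, 30 mm long, 43 mm tall above the rim top (z 20 to 63 mm), its length along the tray's diagonal, 0.6435 rad from the tray's +x towards +y; pinch it across that. With the TCP here the fingertips clear the rim by 14 mm.
- tray_far (a point): The tray's rim corner farthest from the tab, on the rim's underside, at x -80, y -60, z 16 mm in the tray's frame.
- stack: The lower trays, stuck fast in one another: one loose piece of about 850 g, plain grey plastic, 160 x 120 mm at the rim, 44 mm tall, on a flat foot 200 mm along x, 160 mm along y and 6 mm thick that stands loose on the bench. Origin: centre of its underside; z up, x and y parallel to the tray's at the start.
- stack_rim (a point): Centre of the stack's open mouth, at its rim top (44 mm up). Four sprung clips at x +-25, y +-63.5 mm from here (rounded noses 20 mm long, 12 mm thick, tops 15 mm up) reach 2.5 mm over the tray's long edges, flex up and out, and let go after some mm of lift at roughly 2 N each. Lifting straight up can tip the stack; turning the tray about its far corner frees them in turn by 0.3 rad.
- board: Sorting board, fixed on the bench: white panel 6 mm thick in a wooden frame, 260 mm along x, 240 mm along y, frame 18 mm tall. Origin: centre of its underside; z up.
- cup: Clear open plastic cup, 72 mm across, 50 mm tall; origin at its underside's centre. Leave alone.
- magnifier: Hand magnifier lying flat, black ring 74 mm across and a handle along its -x to 122 mm from the ring's centre, 10 mm tall; origin under the ring's centre. Leave alone.
- scoop: Small open steel scoop, 50 x 45 x 25 mm with a flat handle along its +x to 75 mm; origin under the pan's centre. Leave alone.
There are look-alikes about, which are no part of the job. Leave any yellow look-alike of the tray alone.

How it is judged:
By the outcome, as a careful person would: the job done as asked, in the order asked, and still so for the second after the job is handed in, while the arm keeps its last pose, push and grip.
It also fails if it takes over 48 s, if anything falls off the work surface, if the arm or the gripper's body presses on something with over 40 N, if the wrist force passes 120 N, or if a joint passes its speed limit or range.

### The arm

A 6-joint arm with a two-finger parallel gripper is mounted at the origin on the work surface. World frame = base frame: x ahead of the robot, y to its left, z up, the work surface at z = 0. Lengths are in m, angles in rad, forces in N, time in s.
With the tool pointing down it reaches from about 0.35 to 0.85 m from the base axis. Payload 8.1 kg.
Tool frame: the origin (TCP) lies between the finger pads, 19 mm behind the fingertips; this is the grasp point; z points along the fingers, y is the line along which they close (so a half turn about z gives the same grasp; the last joint's range is limited). The gripper opens to 85 mm and grips with 20 to 120 N. Pads are 22 mm wide; open, the fingers measure 114 mm over their backs; the gripper's body (76 mm by 85 mm) begins 54 mm behind the grasp point. The pads swing forward as they close: fully open they stand 13 mm farther back than shut.
Start: joints at [1.03, 0.13, 1.488, -0, 1.523, -0.085], TCP at [0.264, 0.539, 0.25] pointing down, gripper open.
Joint ranges: [-2.96, 2.96], [-0.89, 2.26], [0.02, 2.5], [-1.34, 4.48], [0, 2.73], [-2.66, 2.66]. Speed limits (rad/s): [2.39, 2.39, 2.79, 3.14, 3.14, 3.14].

### API

Orientations are given as a rotation vector (axis times angle).
In Python, from station import * gives the robot as it stands. Calls block until the motion is done:
- move_pose(position, orientation): joint-space move of the TCP to a pose.
- move_linear(position, orientation=None, rate=0.15): straight line of the TCP; orientation=None keeps the orientation; rate is the mean speed in m/s.
- set_joints(angles): joint-space move.
- open_jaws() and gripper_close(squeeze=None): open the fingers fully, or close them until they stop; squeeze is the grip in N (None keeps the last).
- hold(seconds).
- ik(position, orientation): joint angles nearest the present ones, or None.
- get_state(): the state.
- capture(name): name is "side" or "top"; returns (picture, depth): 384x512x3 uint8, red, green, blue; 384x512 float32, m along the optical axis (not along the pixel's ray), 0 where there is no reading.
- camera_info(name): a dict with "fx", "fy", "cx", "cy" (pixels), "extrinsics" (4x4, takes a point from camera to world coordinates). Camera axes: x right, y up, looking along -z (the intrinsics and any distortion apply to the point x, -y, -z); pixel columns grow to the right and rows downward; lengths in m; the calibration is good to about 2 mm. A picture is of the moment at which its call begins. camera_info takes no time and is no camera call.
A pose or a line that the arm cannot do raises MotionError and nothing moves.
- sign_off(): hands the job in; it is judged then, once.
The state is a dict: "clock": time; "qpos": joint angles; "joint_vel": joint speeds; "tau": joint torques, N m; "tcp_pos": TCP position; "tcp_rot": TCP orientation; "contact_force": force on the tool from outside, world axes, zero at the start; "moment": the same for the moment, N m; "finger_gap": opening from 0.0 (shut) to 1.0 (fully open); "grip_force": force on a finger pad.
Only numpy, scipy, OpenCV 4.12 (cv2) and the standard library are available. Lean on these libraries where they do the work, as an engineer would, in place of code of your own. Each camera call takes 0.05 s, during which the arm holds its last target. There are 200 camera calls.

## Working session

There is one attempt and no reset: what is moved stays moved. The work goes in short steps, each a Python script; the robot and the scene stay as the last script left them, time stands still between calls to the robot, and variables do not carry over. Pictures are saved under pics/ and viewed, at most 10 in all, crops included, and the job is handed in when it is done.

```bash
mkdir -p pics
python3 - <<'E'
from station import *
import cv2,numpy as np
for n in("top","side"):
    p,d=capture(n); cv2.imwrite(f"pics/{n}0.png",p[:,:,::-1]); np.save(f"{n}d.npy",d); np.save(f"{n}p.npy",p)
    print({k:np.round(v,3).tolist() if not isinstance(v,str) else v for k,v in camera_info(n).items()})
E
```

```text
{'fx': 372.825, 'fy': 372.825, 'cx': 252.913, 'cy': 192.162, 'extrinsics': [[-0.017, 0.99, -0.137, 0.433], [-1.0, -0.017, 0.003, -0.101], [0.001, 0.137, 0.991, 1.023], [0.0, 0.0, 0.0, 1.0]]}
{'fx': 493.696, 'fy': 493.696, 'cx': 252.231, 'cy': 192.213, 'extrinsics': [[0.879, 0.371, -0.301, 0.114], [-0.478, 0.68, -0.556, -0.929], [-0.002, 0.632, 0.775, 1.246], [0.0, 0.0, 0.0, 1.0]]}
```

View pics/top0.png

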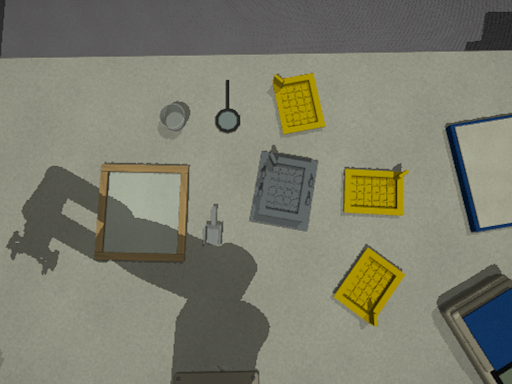

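View pics/side0.png

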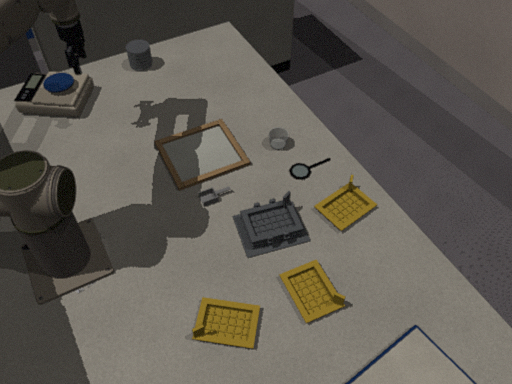

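The grey stack is at about (285,190) in the top view, with its tab at (272,155). The three yellow trays at (300,105), (375,192) and (370,285) are look-alikes. The wood-framed board is at (143,213), and the blue-framed panel on the right is not the target. Next I measure from depth and make one enlarged crop.

```bash
cat > h.py <<'E'
from station import *
import cv2,numpy as np
from scipy.spatial.transform import Rotation as R
def cloud(n,d):
    c=camera_info(n); v,u=np.indices(d.shape)
    P=np.stack([(u-c["cx"])/c["fx"]*d,-(v-c["cy"])/c["fy"]*d,-d],-1)
    E=np.array(c["extrinsics"]); W=P@E[:3,:3].T+E[:3,3]; W[d==0]=np.nan; return W
def rect(P):
    return cv2.minAreaRect(P[:,:2].astype(np.float32)*1000)
E
python3 - <<'E'
from h import *
from scipy import ndimage
for n,box,bb in(("top",(235,335,135,240),(85,200,155,270)),("side",(225,320,180,260),(150,255,115,190))):
    d=np.load(n+"d.npy");p=np.load(n+"p.npy");W=cloud(n,d)
    print(n,camera_info(n).get("distortion"),"bench z",np.nanmedian(W[130:150,200:230,2]) )
    def sub(b):
        u0,u1,v0,v1=b; return W[v0:v1,u0:u1].reshape(-1,3),p[v0:v1,u0:u1].reshape(-1,3).astype(int)
    S,C=sub(box); g=(C[:,0]-C[:,2]<40)&~np.isnan(S[:,0])
    for a,b in((.003,.075),(.041,.053),(.070,.1)):
        m=g&(S[:,2]>a)&(S[:,2]<b); Q=S[m]; print(a,b,m.sum(),rect(Q),Q.mean(0).round(4),Q[:,2].max())
    S,C=sub(bb); m=(C[:,0]-C[:,2]>25)&(S[:,2]<.04)&(S[:,2]>.008); Q=S[m]; print("board",m.sum(),rect(Q),Q[:,2].mean())
s=cv2.imread("pics/side0.png")[175:265,220:400]; t=cv2.imread("pics/top0.png")[135:240,235:335]
cv2.imwrite("pics/crop1.png",np.hstack([cv2.resize(t,(420,440),interpolation=2),cv2.resize(s[:, :95],(380,440),interpolation=2)]))
E
```

```text
top None bench z 6.973947385391366e-05
0.003 0.075 4389 ((589.0670776367188, -193.238525390625), (276.5543518066406, 291.349853515625), 88.83116912841797) [ 0.5731 -0.1868  0.0276] 0.07487679122796376
0.041 0.053 1159 ((577.4923706054688, -188.13671875), (142.48965454101562, 160.64761352539062), 78.80812072753906) [ 0.5731 -0.1903  0.0479] 0.052811754628292684
0.07 0.1 56 ((648.0250244140625, -154.91726684570312), (29.65755271911621, 8.586503982543945), 25.10993194580078) [ 0.647  -0.1548  0.0872] 0.09438794460125022
board 2521 ((524.1441040039062, 198.96224975585938), (240.70883178710938, 258.8953552246094), 87.74772644042969) 0.01765706944237037
side None bench z 0.005667395448554879
0.003 0.075 3101 ((603.0226440429688, -155.8668212890625), (307.1002502441406, 300.30279541015625), 61.35263442993164) [ 0.5743 -0.1916  0.0281] 0.0740987130523969
0.041 0.053 818 ((578.7296142578125, -190.51556396484375), (140.985107421875, 161.47842407226562), 78.92036437988281) [ 0.5759 -0.1916  0.0467] 0.05285453634909065
0.07 0.1 52 ((650.72021484375, -156.12637329101562), (34.141117095947266, 10.4716796875), 25.535350799560547) [ 0.6496 -0.1578  0.0835] 0.09524706722399157
board 1052 ((525.2548217773438, 197.32005310058594), (250.6192626953125, 261.5032043457031), 87.23075103759766) 0.017142271376342343
```

View pics/crop1.png

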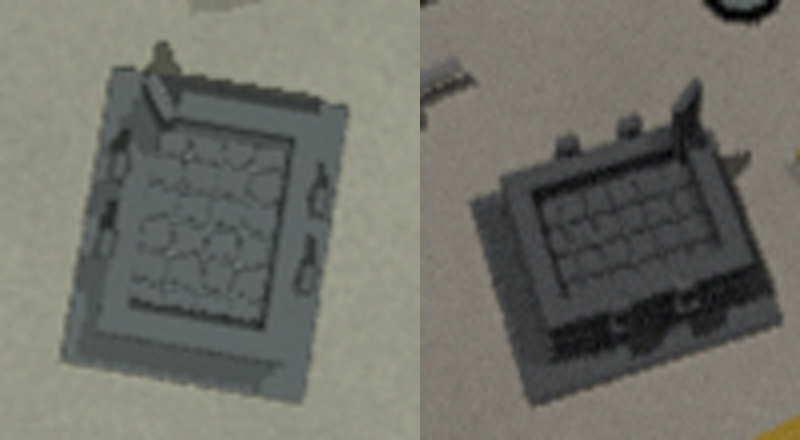

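The crop confirms the target: a plain grey tray with four clips and its tab at the +x+y corner, at yaw -11.3°. Sizes (160 mm rim, 30x9 mm tab) and heights (rim 0.048, tab top 0.09) agree with the description. Both cameras agree to about 2 mm. I'll go above the tab and descend.

```bash
cat >> h.py <<'E'
YAW=np.deg2rad(-11.3); DIAG=YAW+0.6435
TAB=np.array([.6497,-.1560,.081])
def tooldown(sgn):  # tool z down, tool y across the tab
    y=sgn*np.array([-np.sin(DIAG),np.cos(DIAG),0]); z=np.array([0,0,-1.]); 
    return R.from_matrix(np.c_[np.cross(y,z),y,z])
def st(): 
    s=get_state(); print("t%.1f"%s["clock"],np.round(s["tcp_pos"],4),"F",np.round(s["contact_force"],2),"M",np.round(s["moment"],2),"gap%.3f grip%.1f"%(s["finger_gap"],s["grip_force"])); return s
E
python3 - <<'E'
from h import *
best=None
for s in(1,-1):
    r=tooldown(s); q=ik(TAB+[0,0,.12],r.as_rotvec()); print(s,np.round(q,2) if q is not None else None)
    if q is not None and (best is None or abs(q[5])<abs(best[1][5])): best=(s,q)
s=best[0]; open("sgn","w").write(str(s)); r=tooldown(s).as_rotvec()
st(); move_pose(TAB+[0,0,.12],r); st()
move_linear(TAB+[0,0,.0],r,rate=.08); st()
p,d=capture("side"); cv2.imwrite("pics/side1.png",cv2.resize(p[150:270,200:360,::-1],(640,480),interpolation=2))
E
```

```text
1 [-0.31  0.34  1.34 -0.    1.47 -2.33]
-1 [-0.31  0.34  1.34 -0.    1.47  0.81]
t0.1 [0.2638 0.5384 0.249 ] F [ 0.5  -0.51 -0.02] M [0.01 0.02 0.04] gap0.999 grip0.0
t2.9 [ 0.65   -0.1549  0.2011] F [ 0.08 -0.5  -0.07] M [ 0.01 -0.01  0.05] gap1.000 grip0.0
t4.5 [ 0.6502 -0.1561  0.0818] F [-0.22 -0.47  0.61] M [0.03 0.01 0.04] gap1.007 grip0.0
```

View pics/side1.png

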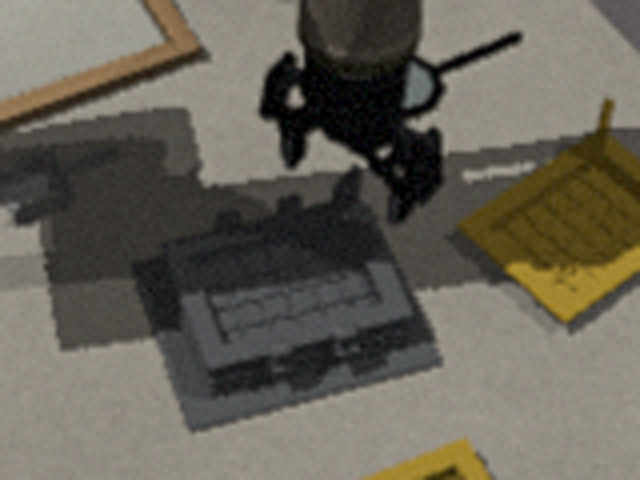

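The fingers at (290,160) and (400,215) straddle the tab at (347,187), and nothing is touched. Closing gently.

Run:
```python
from h import *
gripper_close(32); hold(.3); s=st()
y=R.from_rotvec(s["tcp_rot"]).as_matrix()[:,1]; print("Fy tool",y@s["contact_force"])
for i in range(5): hold(.1); print(get_state()["grip_force"])
```

```text
t5.6 [ 0.6498 -0.156   0.081 ] F [ 1.86 -0.97 -0.59] M [-0.02 -0.15 -0.06] gap0.100 grip31.5
Fy tool 1.6814167485639762
31.45035445690155
31.438964009284973
31.431389451026917
31.42887532711029
31.429224014282227
```

```bash
cat >> h.py <<'E'
dg=np.array([np.cos(DIAG),np.sin(DIAG),0]); AX=np.array([np.sin(DIAG),-np.cos(DIAG),0])
PIV=TAB-.1788*dg; PIV[2]=.044
def peel(a,lift=0):
    q=R.from_rotvec(AX*a); base=tooldown(int(open("sgn").read()))
    return PIV+q.apply(TAB-PIV)+[0,0,lift],(q*base).as_rotvec()
E
python3 - <<'E'
from h import *
for a in np.arange(.05,.301,.05):
    p,r=peel(a); move_linear(p,r,rate=.03); s=st()
    if abs(s["contact_force"]).max()>25: print("stop");break
p,d=capture("side"); cv2.imwrite("pics/side2.png",cv2.resize(p[150:270,200:360,::-1],(640,480),interpolation=2))
E
```

```text
t6.5 [ 0.6474 -0.1575  0.0901] F [-0.72 -2.91 -2.37] M [-0.34  0.08  0.09] gap0.099 grip31.4
t7.0 [ 0.6461 -0.1575  0.1   ] F [-0.28  4.34  4.59] M [ 1.11  0.49 -0.02] gap0.100 grip33.1
t7.5 [ 0.6432 -0.159   0.1079] F [2.13 5.97 0.89] M [ 0.93 -0.26 -0.2 ] gap0.098 grip32.0
t7.9 [ 0.6397 -0.1608  0.116 ] F [ 2.05  5.53 -1.92] M [ 0.91 -0.38 -0.14] gap0.098 grip31.6
t8.4 [ 0.6362 -0.1626  0.1243] F [ 1.92  5.13 -1.54] M [ 0.97 -0.28 -0.17] gap0.100 grip31.7
t8.8 [ 0.6324 -0.165   0.1326] F [-0.97  0.75  0.5 ] M [-0.01  0.35 -0.04] gap0.104 grip31.9
```

View pics/side2.png

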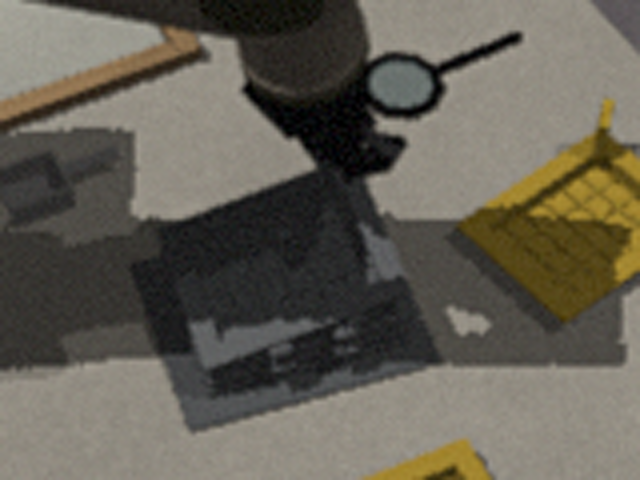

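The tray is tipped up at the tab, around (350,180). The foot corners at (190,430) and (440,362) have not moved. The forces have dropped, so the clips are free. I'll tip a little more, then lift.

Run:
```python
from h import *
for a,l in((.35,0),(.40,0),(.40,.02),(.40,.06),(.4,.14)):
    p,r=peel(a,l); move_linear(p,r,rate=.04 if l<.1 else .1); s=st()
    if abs(s["contact_force"]).max()>25: print("stop");break
p,d=capture("side"); cv2.imwrite("pics/side3.png",cv2.resize(p[110:290,160:400,::-1],(640,480),interpolation=2))
```

```text
t9.3 [ 0.6282 -0.1665  0.1399] F [-0.25  0.73 -1.67] M [-0.05  0.1   0.01] gap0.102 grip31.6
t9.6 [ 0.6239 -0.1685  0.1476] F [-0.03 -0.49 -1.34] M [-0.11  0.23 -0.05] gap0.097 grip31.6
t10.3 [ 0.624  -0.1684  0.1679] F [-0.53  0.4  -1.06] M [-0.09  0.2   0.02] gap0.101 grip31.6
t11.4 [ 0.6238 -0.1682  0.2072] F [-0.83  0.15 -0.11] M [-0.08  0.17  0.01] gap0.101 grip31.6
t12.4 [ 0.6236 -0.1681  0.2866] F [-0.27  0.42 -1.79] M [-0.07  0.13 -0.02] gap0.098 grip31.6
```

View pics/side3.png

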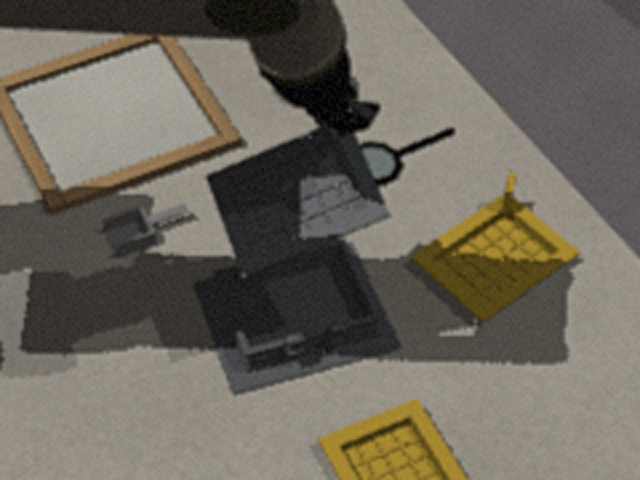

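The tray hangs free at (295,190) and the stack is still in place at (300,320). I'll level it, carry it over the board, then measure.

Run:
```python
from h import *
base=tooldown(int(open("sgn").read())); B=np.array([.5247,.198,0])
rv=base.as_rotvec()
tgt=B+R.from_euler("z",YAW).apply([.064,.046,.053])+[0,0,.17]
move_linear(np.r_[TAB[:2],.27],rv,rate=.06); st()
move_linear(np.r_[tgt[:2],.27],rv,rate=.12); st()
move_linear(tgt,rv,rate=.08); hold(.5); st()
for n in("top","side"):
    p,d=capture(n); cv2.imwrite(f"pics/{n}4.png",p[:,:,::-1]); np.save(n+"d4.npy",d);np.save(n+"p4.npy",p)
a=cv2.imread("pics/top4.png")[100:290,60:330];b=cv2.imread("pics/side4.png")[60:280,120:350]
cv2.imwrite("pics/both4.png",np.hstack([cv2.resize(a,(400,400)),cv2.resize(b,(400,400))]))
for n in("top","side"):
    W=cloud(n,np.load(n+"d4.npy")); m=(W[...,2]>.14)&(W[...,2]<.215)&(abs(W[...,0]-B[0])<.13)&(abs(W[...,1]-B[1])<.12)
    Q=W[m]; print(n,m.sum()); 
    if len(Q)>50: print(np.histogram(Q[:,2],np.arange(.14,.216,.005))[0],rect(Q),Q.mean(0))
```

```text
t13.1 [ 0.6496 -0.1558  0.2691] F [ 0.22 -0.28 -1.95] M [ 0.06 -0.06  0.03] gap0.100 grip31.5
t16.5 [0.5966 0.2303 0.27  ] F [-0.13 -0.59 -0.29] M [ 0.04 -0.09 -0.02] gap0.099 grip31.5
t17.8 [0.5965 0.2306 0.2231] F [ 0.42  0.17 -2.1 ] M [ 0.03 -0.07 -0.02] gap0.097 grip31.5
top 3722
[   0    0    0    0    0   55 1490  462   64  902  724    5    4    6
   10] ((524.531494140625, 199.22833251953125), (122.00067138671875, 160.0014190673828), 78.60270690917969) [0.52233992 0.20077079 0.18103301]
side 1363
[  0   0   0   0   2  85 384 174  97 394 193  10   5  10   9] ((526.0543212890625, 197.80992126464844), (130.87857055664062, 160.54373168945312), 78.65087890625) [0.52740333 0.20269748 0.18148138]
```

View pics/both4.png

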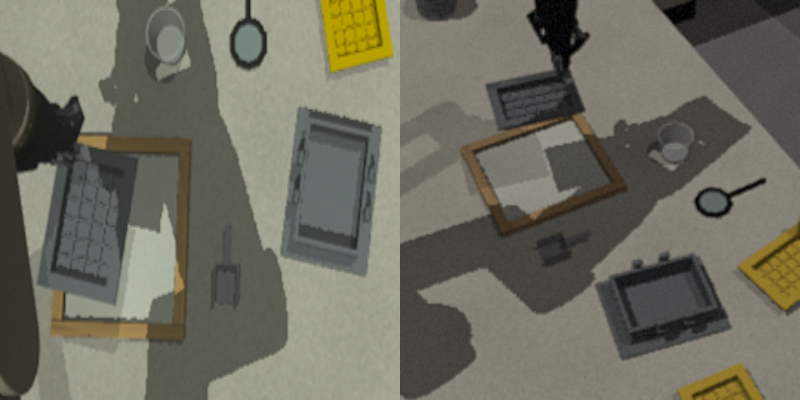

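The tray is over the board, with its centre within about 1 mm of the board's. Stack, cup, magnifier and scoop look undisturbed. Last checks: tray tilt and stack position.

Run:
```python
from h import *
def fit(Q):
    for _ in range(5):
        A=np.c_[Q[:,:2]-[.5247,.198],np.ones(len(Q))]; c=np.linalg.lstsq(A,Q[:,2],rcond=None)[0]; e=Q[:,2]-A@c; Q=Q[abs(e)<max(.003,2*e.std())]
    return c.round(4),len(Q)
for n in("top","side"):
    W=cloud(n,np.load(n+"d4.npy")); m=(abs(W[...,0]-.5247)<.1)&(abs(W[...,1]-.198)<.09)
    z=W[...,2]; print(n,"rim",fit(W[m&(z>.182)&(z<.198)]),"floor",fit(W[m&(z>.168)&(z<.181)]))
    V=cloud(n,np.load(n+"d.npy"))
    for X in (V,W):
        g=(abs(X[...,0]-.578)<.13)&(abs(X[...,1]+.19)<.11)&(X[...,2]>.036)&(X[...,2]<.065)
        print("stack",g.sum(),rect(X[g]))
s=st(); print(abs(np.array(s["joint_vel"])).max())
```

```text
top rim (array([0.001 , 0.0011, 0.1898]), 1542) floor (array([ 0.0027, -0.0007,  0.1734]), 1755)
stack 1371 ((577.453125, -188.33473205566406), (143.92225646972656, 160.64761352539062), 78.80812072753906)
stack 699 ((577.3423461914062, -187.71640014648438), (143.48878479003906, 160.7186737060547), 79.57816314697266)
side rim (array([-0.0009,  0.0005,  0.1887]), 569) floor (array([ 0.0054, -0.0014,  0.173 ]), 561)
stack 1057 ((579.0552978515625, -190.2974853515625), (147.75216674804688, 161.26211547851562), 79.39395141601562)
stack 560 ((578.7952880859375, -190.5470428466797), (142.26699829101562, 161.7354278564453), 78.81673431396484)
t17.9 [0.5965 0.2306 0.223 ] F [-0.13  0.31 -0.76] M [ 0.05 -0.06  0.03] gap0.099 grip31.5
0.0010882121871394282
```

The tray is level to within a few mrad, its underside is at about 0.17 m, and the stack has not moved.

```bash
python3 -c "
from station import *
hold(.3); print(sign_off())"
```

```text
the job is handed in; nothing more can be done
None
```

I peeled the tray off the stack and handed it in held by its tab at 31.5 N: still, level to a few mrad, within about 1 mm of the board's centre, underside about 17 cm up, lower trays not moved, finished at about 18 s.

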